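Free the pastry case of the croissant that keeps its lid from shutting, then close it

ROBOT

A 6-joint arm with a two-finger parallel gripper is mounted at the origin on a cart in front of the work surface, level with it; the furniture and walls round the work are solid. World frame = base frame: x ahead of the robot, y to its left, z up, the work surface at z = 0. Lengths are in m, angles in rad, forces in N, time in s.
With the tool pointing down it reaches from about 0.325 to 0.75 m from the base axis. Payload 7.6 kg.
Tool frame: the origin (TCP) lies midway between the tips of the shut fingers; the grasp point (between the pads) lies manip.tcp_to_grasp behind it (manip.tcp_to_grasp is the distance from the TCP to the grasp point, in m); z points along the fingers, y is the line along which they close (so a half turn about z gives the same grasp; the last joint's range is limited). The gripper opens to 85 mm and grips with 20 to 120 N. Pads are 22 mm wide; open, the fingers measure 114 mm over their backs; the gripper's body (76 mm by 85 mm) begins 54 mm behind the grasp point. The pads swing forward as they close: fully open they stand 13 mm farther back than shut.
Start: joints at [-1.274, 0.052, 1.401, -0, 1.689, -0.07], TCP at [0.188, -0.49, 0.231] pointing down, gripper open.
Joint ranges: [-2.9, 2.9], [-0.91, 2.17], [0.12, 2.37], [-1.06, 4.2], [0.26, 2.73], [-2.93, 2.93]. Speed limits (rad/s): [2.57, 2.57, 3.01, 3.14, 3.14, 3.14].

INTERFACE

Orientations are given as a rotation vector (axis times angle).
In Python, from workcell import manip gives the robot as it stands.
- The arm moves only by the tool move_arm, never from a script. Its argument "series" is a list of rows, each a list of 5 numbers: the finger opening in m, from 0 to 0.0854, then the shift along the tool's x, y, z in m, then the turn about the tool's z in rad. In form: [[claw, tx, ty, tz, roll], ...]. A call has exactly 8 rows; each row is the pose to reach, as a shift and turn from the pose commanded when the call began, along the tool's axes at that moment; what a row does not reach only later rows make up. A row lasts 1/8 s, in which the tool goes at most 62.5 mm and 10.7 degrees, less where a joint would pass 70% of its speed; a pose out of reach is approached as far as the arm can. A call with a gripper value outside its range is refused whole. The fingers move at their own pace and stop on an object; "squeeze" is the grip in N (left out, the last holds). Time passes only in rows, so rows that repeat a pose let the fingers close, or fill a call up. It gives the time, the measured TCP pose, the force, the opening and the grip force at its end, in the units of the state.
- manip.get_obs(): the state, without advancing time (a new reading comes with each control period).
- manip.read_camera(name): name is "side" or "top" or "wrist"; returns the picture (420x560x3 uint8, red, green, blue); there is no depth.
- manip.camera_params(name): a dict with "K" (3x3 intrinsics, pixels), "camera_from_world" (4x4, takes a point from world to camera coordinates). Camera axes: x right, y down, z forward; pixel columns grow to the right and rows downward; lengths in m; the calibration is good to about 2 mm. A picture is of the moment at which its call begins: read the wrist's pose just before it. camera_params takes no time and is no camera call; for the wrist camera it gives the pose at the moment of the call.
- manip.sign_off(): hands the job in; it is judged then, once.
The state is a dict: "time_s": time; "joint_pos": joint angles; "qvel": joint speeds; "joint_torque": joint torques, N m; "tool_pos": TCP position; "eef_rot": TCP orientation; "contact_force": force on the tool from outside, world axes, zero at the start; "wrist_torque": the same for the moment, N m; "grip_width": finger opening in m; "finger_force": force on a finger pad.
Only numpy, scipy, OpenCV 4.12 (cv2) and the standard library are available. Lean on these libraries where they do the work, as an engineer would, in place of code of your own. Each camera call takes 0.05 s, during which the arm holds its last target. There are 200 camera calls.

TASK

A croissant has been left lying across the front ledge of the pastry case, and the clear lid rests on it and cannot shut. Raise the lid by its bar until the stay catches and holds it up by itself, move the croissant to the white plate on the left, then lift the lid a little further so that the stay lets go and lead it down by hand, without letting it slam, until it is fully shut. Do not disturb the cup, the glass or the price card on top of the case.

Things in the scene. Friction and masses are not known exactly. Their poses are not given: they have to be found in the camera images.
- case: pastry case: fixed bottomless hood of beech and clear acrylic round a tray of croissants, 278 mm deep (x), 400 wide (y), 114 high. Origin on the counter under its middle; +x to its back, +y to its left end; yaw about 12 to 18 degrees. Front ledge: beech, top at z 60, x -138 to -80, y -188 to 188 mm. Fixed flat top: z 114, x 79 to 140 mm
- case_hinge (a point): middle of the lid's hinge axis, at x 70, y 0, z 112 mm of the case; the axis runs along the case's y
- lid (a joint): lid angle, rad: 0 shut (lid then slopes 0.22 rad (12.6 degrees) down to the front), grows as the front is raised, end stop 1.41. Clear pane in a thin aluminium frame, 211 mm from hinge to front edge, 400 mm wide, 0.6 kg; falls if let go unless the stay holds it. It starts at rest on the croissant at about 0.15 to 0.2 rad
- lid_bar (a point): centre of the lid's pull bar: round steel bar 12 mm thick, 260 mm long along the case's y (its short arms are at its ends), in the plane of the lid, 253 mm from the hinge axis and 42 mm in front of the lid's edge (36 mm clear gap). May be gripped anywhere along it; turns in the grip. Moves with the lid
- stay_catch (a point): fixed point on the case's right end, where the lid stay sits: steel quadrant with studs on the lid, brass tumbling pawl on a slotted bracket. Raised past its catch angle and let down about 0.1 rad, the lid comes to rest on the pawl and is held. How the bracket was set is unknown: the rest angle is anywhere from 0.99 to 1.15 rad. The pawl drops in unfelt, but a held lid resists being pressed down
- stay_trip (a point): fixed point beside it, where the pawl is thrown over: raised 0.21 to 0.24 rad above its rest angle (some 0.12 past the catch angle) the lid is no longer held and can be lowered all the way. This also happens if the lid is first raised too far in one go. On the way down the pawl sets itself again, at 0.6 rad at the latest: then the lid can be raised and caught anew
- croissant_mid (a point): centre, half-way up, of the croissant in the way: 54 mm wide (its x), 84 long (its y), 41 high, 0.06 kg. It lies across the ledge, its y within 20 degrees of the case's x (either way round), up to 110 mm left or right of the case's middle. With the lid held up the bar is above it, so it must be taken aslant from the front, the fingers pointing forward and down (20 to 40 degrees from vertical)
- plate: white round plate to the left of the case, fixed, 124 mm across, 14 mm high, flat inner floor about 5 mm above the counter; origin: centre of its underside. A tall gauze food dome stands 60 mm or more beyond it, to its left: keep the hand off it
- price_card: price card in a beech foot, 22 x 70 x 58 mm, loose on the case's flat top; origin: centre of its underside; must stay where it is
- coffee_cup: white porcelain cup, 73 mm across, 61 mm high, on the counter behind the plate; origin: centre of its underside; must stay where it is
- water_glass: water glass, 75 mm across, 111 mm high, on the counter behind the cup; origin: centre of its underside; must stay where it is

How it is judged:
On the way, in this order (a step that is already met when the one before it is completed fails the run):
1. the stay holds the raised lid by itself, the robot touching nothing (value of joint lid between 0.93 and 1.2 rad and velocity of joint lid between -0.03 and 0.03 rad/s and contact force between each of the fingers, the arm and anything else below 0.2 N), for 0.3 s.
2. the croissant lies on the plate, let go, while the stay still holds the lid up (horizontal distance between croissant_mid and plate below 0.04 m and height (world z) of croissant_mid between 0.01 and 0.045 m and value of joint lid above 0.93 rad and contact force between the fingers and anything else below 0.2 N), for 0.2 s.
At the end, for the whole second after the job is handed in: The lid is fully shut (within 0.03 rad, 6 mm at its front edge) and at rest, the croissant lies on the plate with its centre within 40 mm of the plate's, and cup, glass and price card stand within 30 mm of where they stood (value of joint lid below 0.03 rad and velocity of joint lid between -0.03 and 0.03 rad/s and horizontal distance between croissant_mid and plate below 0.04 m and height (world z) of croissant_mid between 0.01 and 0.045 m and distance of each of coffee_cup, water_glass, price_card from where it was at the start of the episode below 0.03 m); the robot touches nothing.
It fails at once if the lid is let fall or slammed (faster than 3 rad/s downward) (velocity of joint lid below -3 rad/s).
It fails at once if the cup, the glass or the price card is pushed more than 30 mm or tipped over (distance of any of coffee_cup, water_glass, price_card from where it was at the start of the episode above 0.03 m or angle between any of coffee_cup, water_glass, price_card's own z axis and vertical above 0.5 rad).
It also fails if it takes over 72 s, if anything falls off the work surface, if the arm or the gripper's body presses on something with over 40 N, if the wrist force passes 120 N, or if a joint passes its speed limit or range.

## Working session

There is one attempt and no reset: what is moved stays moved. The work goes in short steps, Python scripts to look and compute and a tool call to move; the robot and the scene stay as the last step left them, time stands still between calls to the robot, and variables do not carry over. Pictures are saved under pics/ and viewed, at most 10 in all, crops included, and the job is handed in when it is done.

Besides the shell and the picture viewer there is one more tool, called as name([rows], argument=value, ...), one row to a line, values as JSON. move_arm: Moves the arm, as the interface text tells. Its arguments: {"type":"object","properties":{"series":{"type":"array","items":{"type":"array","items":{"type":"number"}}},"squeeze":{"type":"number"}},"required":["series"]}

```bash
mkdir -p pics; ls
python3 - <<'E'
from workcell import manip
import cv2,numpy as np
print(manip.get_obs()); print(manip.tcp_to_grasp)
a=[]
for n in("side","top"):
    im=manip.read_camera(n)[:,:,::-1]; cv2.imwrite(f"pics/{n}0.png",im)
    p=manip.camera_params(n); print(n,p["K"],p["camera_from_world"])
E
```

```text
pics
{'time_s': 0.0, 'joint_pos': array([-1.27424658e+00,  5.28016843e-02,  1.40177194e+00, -1.79459750e-05,
        1.68857921e+00, -7.03196513e-02]), 'qvel': array([ 2.54027851e-03, -6.74394751e-05, -3.38431716e-04,  1.32133618e-03,
       -1.46796481e-04,  2.65073041e-05]), 'joint_torque': array([ 1.55304562e-03, -3.81675231e+01, -3.60180223e+01,  6.80427524e-05,
        6.35627308e-03, -5.71212786e-05]), 'tool_pos': array([ 0.18823082, -0.48976281,  0.23046695]), 'eef_rot': array([-3.08736444e+00, -5.72765111e-01,  3.04291544e-04]), 'contact_force': array([ 0.20046308, -0.44770409, -0.41187204]), 'wrist_torque': array([-0.03849346, -0.01215151, -0.01001155]), 'finger_force': 0.0, 'grip_width': 0.08537514818759832}
0.0187
side [[478.05730171   0.         275.56012596]
 [  0.         478.05730171 208.30064389]
 [  0.           0.           1.        ]] [[ 0.94779079 -0.31854738 -0.01483852 -0.4794752 ]
 [-0.17395913 -0.47747094 -0.86125474  0.24803551]
 [ 0.26726547  0.81887061 -0.50795679  0.94066308]
 [ 0.          0.          0.          1.        ]]
top [[391.36291447   0.         277.1954324 ]
 [  0.         391.36291447 207.69527074]
 [  0.           0.           1.        ]] [[ 0.0100015  -0.99994475 -0.00323471  0.11289647]
 [-0.97929076 -0.00914066 -0.20225247  0.58318877]
 [ 0.20221173  0.00519055 -0.97932807  0.9077278 ]
 [ 0.          0.          0.          1.        ]]
```

View pics/side0.png

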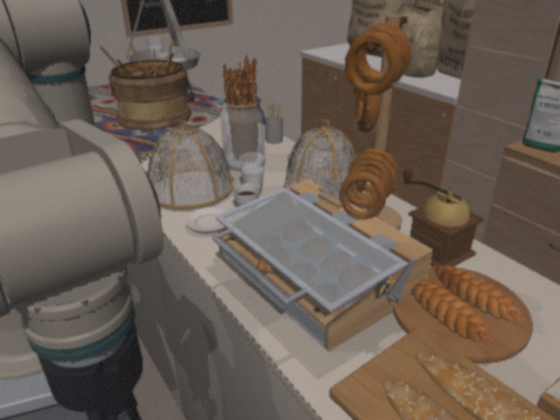

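View pics/top0.png

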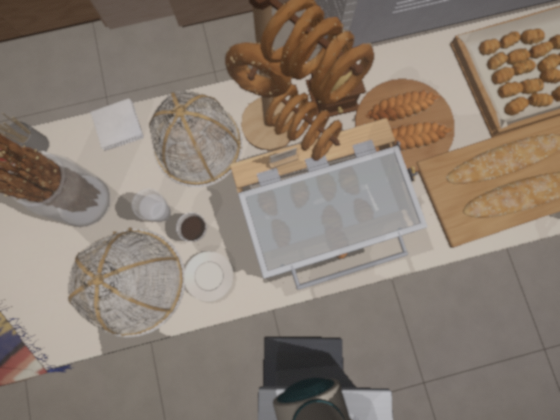

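The side view shows the lid's pane about (220-400, 195-300) with croissant visible near (265,265). The top view shows the bar from about (297,285) to (404,255), the plate at about (209,277), the cup at (191,228) and the glass at (151,207). I'll enlarge both.

Run:
```python
import cv2,numpy as np
t=cv2.imread("pics/top0.png")[105:300,170:437]; s=cv2.imread("pics/side0.png")[170:365,180:447]
t=cv2.resize(t,(800,585),interpolation=cv2.INTER_CUBIC); s=cv2.resize(s,(800,585),interpolation=cv2.INTER_CUBIC)
f=lambda i:np.clip(i*1.5,0,255).astype(np.uint8)
cv2.imwrite("pics/tc.png",f(t)); cv2.imwrite("pics/sc.png",f(s))
```

```text
(no output)
```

View pics/tc.png

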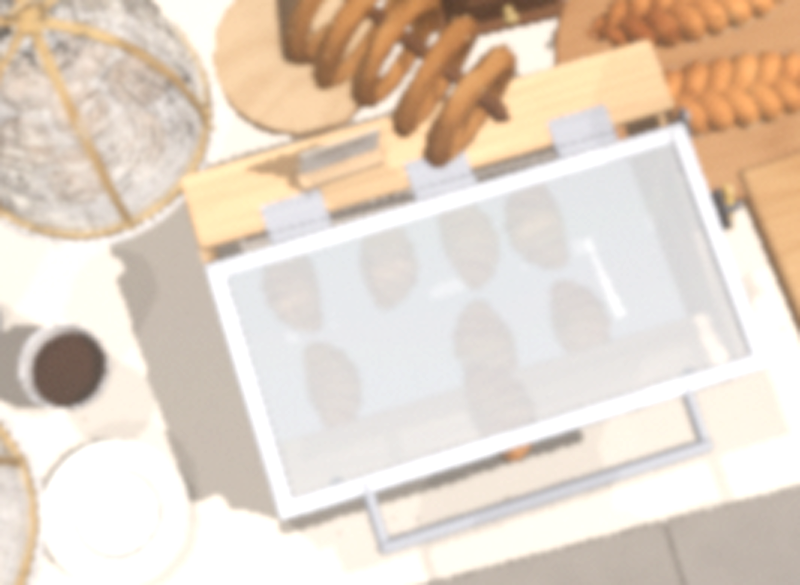

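View pics/sc.png

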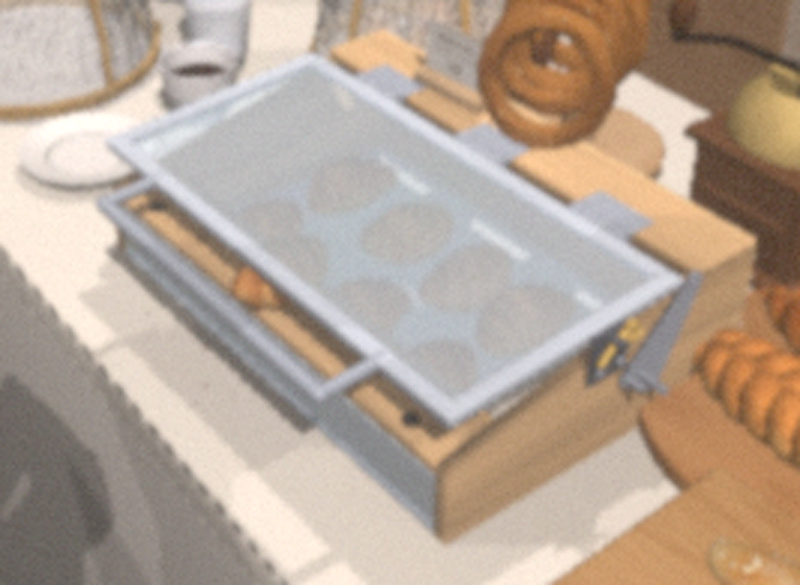

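The crops (scale 3) show the bar ends at (385,548)/(705,445) in the top view and (108,200)/(320,392) in the side view. They also show the lid corners, the croissant's tip under the lid's front edge at top (515,450) and side (257,287), and the plate at top (115,512) and side (88,152).

```bash
cat > h.py <<'E'
import numpy as np,cv2
from workcell import manip
from scipy.spatial.transform import Rotation as R
def P(n):
    p=manip.camera_params(n); return np.array(p["K"])@np.array(p["camera_from_world"])[:3]
def tri2(Pa,a,Pb,b):
    X=cv2.triangulatePoints(Pa,Pb,np.array(a,float).reshape(2,1),np.array(b,float).reshape(2,1))[:,0]; X=X[:3]/X[3]
    e=[np.linalg.norm((q@np.r_[X,1])[:2]/(q@np.r_[X,1])[2]-u) for q,u in((Pa,a),(Pb,b))]
    return X,e
def tri(t,s): return tri2(P("top"),t,P("side"),s)
def ray(Pm,px,z):
    A=np.c_[Pm[:,:2],-np.r_[px,1]]; return np.linalg.solve(A,-(Pm[:,2]*z+Pm[:,3]))[:2]
def prj(Pm,X):
    u=Pm@np.r_[X,1]; return u[:2]/u[2]
E
cat > m1.py <<'E'
from h import *
k=267/800
T=lambda x,y:(170+x*k,105+y*k); S=lambda x,y:(180+x*k,170+y*k)
for n,t,s in [("barL",(385,548),(108,200)),("barR",(705,445),(320,392)),("RL",(210,268),(315,58)),("RR",(685,127),(680,285)),
 ("FL",(288,518),(110,145)),("FR",(757,352),(452,418)),("plate",(115,512),(88,152)),("croi",(515,450),(257,287)),
 ("topBL",(182,185),(335,42)),("topBR",(650,42),(755,238))]:
    X,e=tri(T(*t),S(*s)); print(n,X.round(4),np.round(e,1))
print(ray(P("top"),T(115,512),.01))
E
python3 m1.py
```

```text
barL [0.3906 0.0676 0.0989] [1.  0.7]
barR [ 0.4687 -0.1794  0.0973] [0. 0.]
RL [0.6029 0.2064 0.1078] [0.2 0.1]
RR [ 0.7219 -0.1732  0.1095] [0.6 0.5]
FL [0.4101 0.142  0.0991] [0.1 0. ]
FR [ 0.5387 -0.2242  0.0946] [1.6 1.4]
plate [0.4157 0.2911 0.0038] [0.1 0.1]
croi [ 0.4698 -0.0373  0.0738] [1.9 1.4]
topBL [0.6478 0.2353 0.1062] [9.9 6.2]
topBR [ 0.7948 -0.1479  0.1122] [0.2 0.2]
[0.41577453 0.28997192]
```

```bash
cat >> h.py <<'E'
YAW=np.deg2rad(17.45); CX=np.array([np.cos(YAW),np.sin(YAW),0]); CY=np.array([-np.sin(YAW),np.cos(YAW),0])
H=np.array([.669,.021,.112]); O=H-.07*CX-[0,0,.112]
def bar(th): s=th-.22; return H+.253*(-np.cos(s)*CX+np.array([0,0,np.sin(s)]))
def case(X): d=np.asarray(X)-O; return np.array([d@CX,d@CY,d[2]])
def world(c): return O+c[0]*CX+c[1]*CY+np.array([0,0,c[2]])
def shift(tcp,Rm=None):
    o=manip.get_obs(); Rm=R.from_rotvec(o["eef_rot"]) if Rm is None else Rm
    return Rm.inv().apply(np.asarray(tcp)-o["tool_pos"])
E
python3 - <<'E'
from h import *
o=manip.get_obs(); Rm=R.from_rotvec(o["eef_rot"]); M=Rm.as_matrix(); print(M.round(3))
for d in (CX,-CX):
    v=M.T@d; print("roll",np.arctan2(-v[0],v[1]), "j6",o["joint_pos"][5])
b=bar(.17); print(b)
for z in (.16,b[2]-.0187): print(shift([b[0],b[1],z]).round(4))
E
```

```text
[[ 0.933  0.359 -0.   ]
 [ 0.359 -0.933  0.001]
 [ 0.    -0.001 -1.   ]]
roll -1.5085862625198585 j6 -0.07030073872032869
roll 1.6330063910699346 j6 -0.07030073872032869
[ 0.42794495 -0.05477316  0.09935527]
[ 0.3798 -0.32    0.071 ]
[ 0.3798 -0.3199  0.1504]
```

move_arm([
  [0.032,0.048,-0.04,0.006,-0.185],
  [0.032,0.095,-0.08,0.012,-0.37],
  [0.032,0.142,-0.12,0.018,-0.555],
  [0.032,0.19,-0.16,0.024,-0.74],
  [0.032,0.238,-0.2,0.03,-0.925],
  [0.032,0.285,-0.24,0.036,-1.11],
  [0.032,0.333,-0.28,0.042,-1.295],
  [0.032,0.38,-0.32,0.045,-1.48],
], squeeze=40)

```text
time_s: 1.1
tool_pos: [0.4287, -0.0531, 0.1859]
eef_rot: [-1.887, -2.512, 0.0]
contact_force: [1.1, -0.8, -0.1]
grip_width: 0.0319
finger_force: 0.0
```

Run:
```python
from h import *
o=manip.get_obs(); M=R.from_rotvec(o["eef_rot"]).as_matrix(); v=M.T@CX; print(o["time_s"],o["tool_pos"],o["joint_pos"].round(3),o["grip_width"],o["contact_force"])
print("roll",np.arctan2(-v[0],v[1]))
b=bar(.17); print(shift([b[0],b[1],b[2]-.0187]).round(4))
im=manip.read_camera("wrist")[:,:,::-1]; cv2.imwrite("pics/w1.png",np.clip(im*1.4,0,255).astype(np.uint8))
Pw=P("wrist"); print("bar pred px",[prj(Pw,b+y*CY).round(0) for y in(-.13,0,.13)])
```

```text
1.1 [ 0.42866423 -0.0530751   0.18585675] [-0.209 -0.199  1.729 -0.     1.611 -0.491] 0.03191370257840202 [ 1.08328966 -0.8213387  -0.13373681]
roll -0.022407297565063915
[-0.0014 -0.0011  0.1052]
bar pred px [array([274., 382.]), array([271., 223.]), array([268.,   4.])]
```

View pics/w1.png

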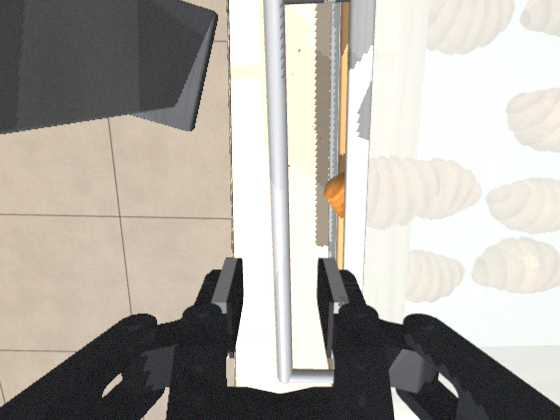

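The wrist view shows the bar along column ~279 (row 222), slightly right of my prediction (271). The blocking croissant's tip is at (326,195), and its body is seen through the lid to about (481,190).

Run:
```python
from h import *
Pw=P("wrist")
for px in((273,5),(279,222),(284,380)):
    w=ray(Pw,px,.099); print(px,w,case(np.r_[w,.099]))
for px in((326,195),(405,190),(481,190),(420,157),(420,222)):
    w=ray(Pw,px,.08); print(px,w,case(np.r_[w,.08]))
print(manip.get_obs()["tool_pos"])
t=np.array([*ray(Pw,(281,300),.099),.0805]); print(t, shift(bar(.17)+.005*CX-[0,0,.0187]))
```

```text
(273, 5) [0.39184196 0.06982777] [-0.1797608   0.12969299  0.099     ]
(279, 222) [ 0.43267165 -0.05259446] [-0.1775213   0.00066102  0.099     ]
(284, 380) [ 0.47402537 -0.1750524 ] [-0.17479261 -0.12856216  0.099     ]
(326, 195) [ 0.46044092 -0.03022617] [-0.14432235  0.01367264  0.08      ]
(405, 190) [ 0.51224461 -0.01064216] [-0.08903     0.01682082  0.08      ]
(481, 190) [0.56329115 0.00490992] [-0.03566901  0.01634967  0.08      ]
(420, 157) [0.51297357 0.01390536] [-0.08097343  0.04002004  0.08      ]
(420, 222) [ 0.53188224 -0.02957398] [-0.07597326 -0.00712855  0.08      ]
[ 0.43057558 -0.04705814  0.18536431]
[ 0.4512536 -0.1086627  0.0805   ] [-6.92889737e-03  7.98318809e-05  1.04686095e-01]
```

move_arm([
  [0.032,0,0,0.03,-0.02],
  [0.032,0,0,0.06,-0.02],
  [0.032,0,0,0.085,-0.02],
  [0.032,0,0,0.104,-0.02],
  [0.032,0,0,0.104,-0.02],
  [0.004,0,0,0.104,-0.02],
  [0.004,0,0,0.104,-0.02],
  [0.004,0,0,0.104,-0.02],
], squeeze=35)

```text
time_s: 2.15
tool_pos: [0.4293, -0.0551, 0.0833]
eef_rot: [1.868, 2.523, 0.003]
contact_force: [5.8, 1.3, -0.8]
grip_width: 0.0105
finger_force: 34.3
```

```bash
cat > arc.py <<'E'
from h import *
import sys
o=manip.get_obs(); M=R.from_rotvec(o["eef_rot"]); print(o["time_s"],o["tool_pos"].round(4),o["contact_force"].round(2),o["grip_width"],o["finger_force"])
g=o["tool_pos"]+M.apply([0,0,-.0187]); d=g-H; r=np.hypot(d@CX,d[2]); th=.22+np.arctan2(d[2],-(d@CX)); print("th",th,"r",r)
for t in map(float,sys.argv[1:]):
    s=t-.22; v=(-np.cos(s)*r-d@CX)*CX+np.array([0,0,np.sin(s)*r-d[2]]); print(t,M.inv().apply(v).round(4))
E
python3 arc.py .3 .45 .6 .75 .9 1.0 1.08 1.16
```

```text
2.15 [ 0.4293 -0.0551  0.0833] [ 5.84  1.26 -0.81] 0.010524945964672355 34.258092641830444
th 0.1802429179526171 r 0.2517677127251012
0.3 [-0.      0.0007 -0.0301]
0.45 [-0.      0.0066 -0.0674]
0.6 [ 0.      0.0181 -0.1033]
0.75 [ 1.000e-04  3.470e-02 -1.372e-01]
0.9 [ 0.0003  0.0563 -0.1682]
1.0 [ 0.0004  0.0731 -0.1869]
1.08 [ 0.0005  0.0879 -0.2006]
1.16 [ 0.0006  0.1037 -0.213 ]
```

move_arm([
  [0.004,0,0.001,-0.03,0],
  [0.004,0,0.006,-0.066,0],
  [0.004,0,0.018,-0.103,0],
  [0.004,0,0.035,-0.137,0],
  [0.004,0,0.05,-0.16,0],
  [0.004,0,0.062,-0.175,0],
  [0.004,0,0.07,-0.183,0],
  [0.004,0,0.073,-0.187,0],
])

```text
time_s: 3.15
tool_pos: [0.4947, -0.0341, 0.2729]
eef_rot: [-1.868, -2.52, 0.008]
contact_force: [-25.3, 0.9, 18.0]
grip_width: 0.0106
finger_force: 35.8
```

```bash
python3 arc.py 1.0 1.05 1.1 1.16
```

```text
3.15 [ 0.4947 -0.0341  0.2729] [-25.35   0.94  18.02] 0.010570530565248827 35.778668224811554
th 0.9971676580291022 r 0.25616927298110354
1.0 [ 0.      0.0005 -0.0005]
1.05 [ 0.0001  0.0097 -0.0095]
1.1 [ 0.0002  0.0193 -0.0179]
1.16 [ 0.0003  0.0313 -0.0274]
```

move_arm([
  [0.004,0,0.004,-0.0115,0],
  [0.004,0,0.011,-0.0175,0],
  [0.004,0,0.0185,-0.024,0],
  [0.004,0,0.026,-0.029,0],
  [0.004,0,0.0304,-0.0315,0],
  [0.004,0,0.0304,-0.0315,0],
  [0.004,0,0.0304,-0.0315,0],
  [0.004,0,0.0304,-0.0315,0],
])

```text
time_s: 4.15
tool_pos: [0.5255, -0.0242, 0.3029]
eef_rot: [-1.867, -2.523, 0.001]
contact_force: [-12.2, 4.8, 10.5]
grip_width: 0.0104
finger_force: 36.1
```

```bash
python3 arc.py 1.0 1.05
```

```text
4.15 [ 0.5255 -0.0242  0.3029] [-12.18   4.8   10.47] 0.010390930538370206 36.06443166732788
th 1.1683399503401897 r 0.2580385505257356
1.0 [-0.0003 -0.0329  0.0282]
1.05 [-0.0002 -0.0237  0.0193]
```

move_arm([
  [0.004,0,-0.006,0.002,0],
  [0.004,0,-0.01,0.006,0],
  [0.004,0,-0.015,0.01,0],
  [0.004,0,-0.019,0.0135,0],
  [0.004,0,-0.0225,0.0165,0],
  [0.004,0,-0.0245,0.018,0],
  [0.004,0,-0.0245,0.018,0],
  [0.004,0,-0.0245,0.018,0],
])

```text
time_s: 5.15
tool_pos: [0.503, -0.0315, 0.2831]
eef_rot: [-1.867, -2.524, 0.001]
contact_force: [-6.0, 4.0, 1.3]
grip_width: 0.0109
finger_force: 35.0
```

```bash
python3 arc.py 1.0 1.05
```

```text
5.15 [ 0.503  -0.0315  0.2831] [-6.03  4.02  1.33] 0.010887112183630518 35.00500202178955
th 1.0485998079547423 r 0.25756581029384873
1.0 [-0.0001 -0.009   0.0087]
1.05 [ 0.      0.0003 -0.0002]
```

move_arm([
  [0.004,0,-0.003,0.0025,0],
  [0.004,0,-0.006,0.005,0],
  [0.004,0,-0.0085,0.0075,0],
  [0.004,0,-0.0105,0.0098,0],
  [0.004,0,-0.0105,0.0098,0],
  [0.004,0,-0.0105,0.0098,0],
  [0.004,0,-0.0105,0.0098,0],
  [0.004,0,-0.0105,0.0098,0],
])

```text
time_s: 6.15
tool_pos: [0.4931, -0.0346, 0.2728]
eef_rot: [-1.868, -2.524, 0.0]
contact_force: [-3.7, 5.8, 0.3]
grip_width: 0.0108
finger_force: 34.7
```

```bash
python3 arc.py 1.0 1.05
```

```text
6.15 [ 0.4931 -0.0346  0.2728] [-3.65  5.77  0.31] 0.010833236754899497 34.668243527412415
th 0.9919981862852479 r 0.25738270954231157
1.0 [ 0.      0.0014 -0.0015]
1.05 [ 0.0001  0.0107 -0.0104]
```

move_arm([
  [0.004,0,-0.0025,0.0025,0],
  [0.004,0,-0.005,0.005,0],
  [0.004,0,-0.0065,0.0072,0],
  [0.004,0,-0.0065,0.0072,0],
  [0.004,0,-0.0065,0.0072,0],
  [0.004,0,-0.0065,0.0072,0],
  [0.004,0,-0.0065,0.0072,0],
  [0.004,0,-0.0065,0.0072,0],
])

```text
time_s: 7.15
tool_pos: [0.4869, -0.0366, 0.2657]
eef_rot: [-1.868, -2.524, 0.001]
contact_force: [-3.7, 3.4, 0.3]
grip_width: 0.0106
finger_force: 34.5
```

```bash
python3 arc.py 1.16 1.22 1.28
```

```text
7.15 [ 0.4869 -0.0366  0.2657] [-3.75  3.38  0.34] 0.010593358304077448 34.54375863075256
th 0.9543049796980076 r 0.2572837337019409
1.16 [ 0.0004  0.0392 -0.0354]
1.22 [ 0.0005  0.0519 -0.0442]
1.28 [ 0.0006  0.0651 -0.0521]
```

move_arm([
  [0.004,0,0.0125,-0.013,0],
  [0.004,0,0.0255,-0.0245,0],
  [0.004,0,0.039,-0.0355,0],
  [0.004,0,0.052,-0.0442,0],
  [0.004,0,0.0575,-0.0475,0],
  [0.004,0,0.062,-0.0502,0],
  [0.004,0,0.062,-0.0502,0],
  [0.004,0,0.062,-0.0502,0],
])

```text
time_s: 8.15
tool_pos: [0.5453, -0.0182, 0.3182]
eef_rot: [-1.867, -2.525, 0.0]
contact_force: [-11.3, 5.8, 9.4]
grip_width: 0.0102
finger_force: 35.5
```

```bash
python3 arc.py 1.25 1.2 1.16 1.12 1.08 1.05
```

```text
8.15 [ 0.5453 -0.0182  0.3182] [-11.35   5.78   9.36] 0.01024404170655276 35.50143778324127
th 1.2676561238688753 r 0.2596672576353063
1.25 [-0.     -0.0039  0.0023]
1.2 [-0.0001 -0.0149  0.0093]
1.16 [-0.0002 -0.0234  0.0153]
1.12 [-0.0003 -0.0317  0.0216]
1.08 [-0.0003 -0.0397  0.0282]
1.05 [-0.0004 -0.0455  0.0334]
```

move_arm([
  [0.004,0,-0.006,0.0022,0],
  [0.004,0,-0.011,0.0055,0],
  [0.004,0,-0.016,0.009,0],
  [0.004,0,-0.02,0.0117,0],
  [0.004,0,-0.024,0.0148,0],
  [0.004,0,-0.028,0.0178,0],
  [0.004,0,-0.0305,0.0198,0],
  [0.004,0,-0.0305,0.0198,0],
])

```text
time_s: 9.15
tool_pos: [0.5172, -0.0274, 0.2971]
eef_rot: [-1.869, -2.525, -0.001]
contact_force: [-4.2, 4.8, 3.2]
grip_width: 0.0106
finger_force: 35.0
```

```bash
python3 arc.py 1.1 1.08 1.05
```

```text
9.15 [ 0.5172 -0.0274  0.2971] [-4.21  4.84  3.18] 0.01063038164173749 34.9781459569931
th 1.1271201362905796 r 0.25868517478291747
1.1 [-0.     -0.0055  0.0044]
1.08 [-0.0001 -0.0094  0.0077]
1.05 [-0.0001 -0.0152  0.0129]
```

move_arm([
  [0.004,0,-0.002,0.0015,0],
  [0.004,0,-0.004,0.003,0],
  [0.004,0,-0.0058,0.0046,0],
  [0.004,0,-0.0078,0.0062,0],
  [0.004,0,-0.0096,0.0078,0],
  [0.004,0,-0.0096,0.0078,0],
  [0.004,0,-0.0096,0.0078,0],
  [0.004,0,-0.0096,0.0078,0],
])

```text
time_s: 10.15
tool_pos: [0.5109, -0.0294, 0.2918]
eef_rot: [1.862, 2.52, 0.012]
contact_force: [9.3, 8.7, 8.9]
grip_width: 0.0106
finger_force: 35.5
```

```bash
python3 arc.py 1.05 1.03
```

```text
10.15 [ 0.5109 -0.0294  0.2918] [9.3  8.68 8.89] 0.010587296316889724 35.5317959189415
th 1.0938757523908158 r 0.2588450224412939
1.05 [-0.     -0.0086  0.0074]
1.03 [-0.0001 -0.0125  0.0109]
```

move_arm([
  [0.004,0,0.003,-0.0025,0],
  [0.04,0,0.003,-0.0025,0],
  [0.04,0,0.003,-0.0025,0],
  [0.04,0,0.003,-0.01,0],
  [0.04,0,0,-0.03,0],
  [0.04,0,0,-0.055,0],
  [0.04,0,0,-0.08,0],
  [0.04,0,0,-0.08,0],
])

```text
time_s: 11.15
tool_pos: [0.5088, -0.0309, 0.3705]
eef_rot: [1.868, 2.521, 0.003]
contact_force: [0.0, -0.6, -0.4]
grip_width: 0.0394
finger_force: 0.0
```

Run:
```python
from h import *
ims=[]
o=manip.get_obs(); print(o["time_s"],o["joint_pos"].round(4),o["tool_pos"],o["contact_force"])
for n in("side","top"):
    im=manip.read_camera(n)[:,:,::-1]; cv2.imwrite(f"pics/{n}2.png",im); ims.append(np.clip(im*1.4,0,255).astype(np.uint8))
b=bar(1.09); print([prj(P(n),b+y*CY).round(0) for n in("side","top") for y in(-.13,.13)])
m=cv2.resize(np.vstack([ims[0][100:350,100:500],ims[1][60:310,130:530]]),(800,1000))
cv2.imwrite("pics/st2.png",cv2.resize(np.hstack([ims[0][100:350,150:450],ims[1][80:330,150:450]]),(800,333)))
```

```text
11.15 [-1.3300e-01  2.2700e-02  1.1555e+00 -3.0000e-04  1.9592e+00 -4.2870e-01] [ 0.5087725  -0.03092314  0.37053971] [ 0.02544258 -0.55745338 -0.41770045]
[array([328., 186.]), array([244., 139.]), array([424., 198.]), array([289., 239.])]
```

View pics/st2.png

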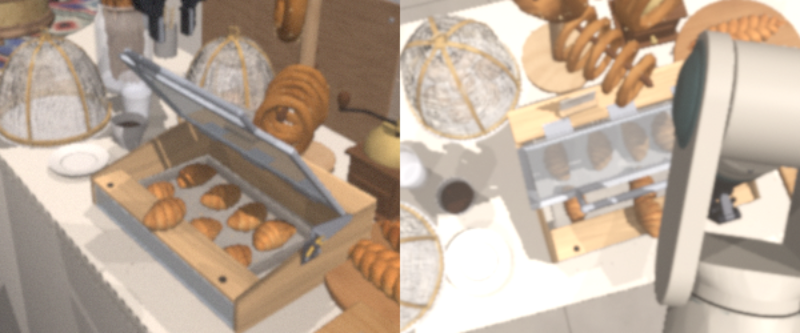

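The side view shows the lid held up, with the blocking croissant across the ledge at about full-image pixel (274,260). The top view is half hidden by the arm, with the croissant near (336,241). I'll work out the arm's geometry so I can find a way to get a tilt.

Run:
```python
from h import *
from scipy.optimize import least_squares
w=ray(P("side"),(274.2,259.7),.0805); print(w,case(np.r_[w,.08]))
X,e=tri((336,241),(274,260)); print("tri",X,e,case(X))
D=[([.0528,1.4018],[.18823,-.48976,.2305]),([-.199,1.729],[.42866,-.05307,.18586]),([.0227,1.1555],[.50877,-.03092,.37054])]
A=[];b=[]
for (q2,q3),t in D:
    r=np.sqrt(t[0]**2+t[1]**2-.037**2)
    A+= [[1,0,np.sin(q2),np.sin(q2+q3)],[0,1,np.cos(q2),np.cos(q2+q3)]]; b+=[r,t[2]]
s=np.linalg.lstsq(np.array(A),np.array(b),rcond=None); print("a,h-T,L1,L2",s[0],s[1])
A=[];b2=b
A=[]
for (q2,q3),t in D: A+=[[0,np.sin(q2),np.sin(q2+q3),np.cos(q2+q3)],[1,np.cos(q2),np.cos(q2+q3),-np.sin(q2+q3)]]
s=np.linalg.lstsq(np.array(A),np.array(b),rcond=None); print("h-T,L1,L2,off",s[0],s[1])
# world point of stand/domes base
print("stand base",ray(P("top"),(268,125),0.01))
```

```text
[ 0.49340357 -0.03191221] [-0.11338227  0.00217956  0.08      ]
tri [ 0.49728095 -0.02274356  0.07264444] [np.float64(0.845614852622658), np.float64(0.6387039171797607)] [-0.10693389  0.00976354  0.07264444]
a,h-T,L1,L2 [ 0.02036027 -0.26110499  0.43686709  0.49870665] [0.00056588]
h-T,L1,L2,off [-0.06526938  0.34972126  0.4953232   0.11182097] [5.91067743e-08]
stand base [0.82186135 0.14611245]
```

move_arm([
  [0.06,0.02,0.003,-0.05,0],
  [0.06,0.05,0.006,-0.09,0],
  [0.06,0.085,0.01,-0.13,0],
  [0.06,0.12,0.015,-0.17,0],
  [0.06,0.155,0.02,-0.21,0],
  [0.06,0.19,0.025,-0.245,0],
  [0.06,0.19,0.05,-0.25,0],
  [0.06,0.19,0.09,-0.25,0],
])

```text
time_s: 12.25
tool_pos: [0.5159, 0.1697, 0.5835]
eef_rot: [1.863, 2.517, 0.023]
contact_force: [0.2, -0.9, 0.5]
grip_width: 0.0601
finger_force: 0.0
```

```bash
cat > st.py <<'E'
from h import *
o=manip.get_obs(); M=R.from_rotvec(o["eef_rot"]).as_matrix()
print(o["time_s"],"q",o["joint_pos"].round(3),"tcp",o["tool_pos"].round(4),"F",o["contact_force"].round(1)); z=M[:,2]
print("tilt",np.degrees(np.arccos(-z[2])).round(1),"az",np.degrees(np.arctan2(z[1],z[0])).round(1),"xyz cols",M.round(3).tolist())
E
python3 st.py
```

```text
12.25 q [ 2.490e-01  4.850e-01  1.260e-01  2.000e-03  2.512e+00 -4.600e-02] tcp [0.5159 0.1697 0.5835] F [ 0.2 -0.9  0.5]
tilt 1.0 az 18.0 xyz cols [[-0.292, 0.956, 0.017], [0.956, 0.292, 0.006], [0.0, 0.018, -1.0]]
```

move_arm([
  [0.06,0,0.06,0,0],
  [0.06,0,0.12,0,0],
  [0.06,0,0.18,0,0],
  [0.06,0,0.24,0,0],
  [0.06,0,0.3,0,0],
  [0.06,0,0.3,0,0],
  [0.06,0,0.3,0,0],
  [0.06,0,0.3,0,0],
])

```text
time_s: 13.25
tool_pos: [0.6382, 0.2048, 0.4687]
eef_rot: [1.849, 2.497, 0.072]
contact_force: [-0.1, 0.2, -0.5]
grip_width: 0.0601
finger_force: 0.0
```

```bash
python3 st.py
```

```text
13.25 q [ 0.254  0.681  0.122  0.004  2.281 -0.039] tcp [0.6382 0.2048 0.4687] F [-0.1  0.2 -0.5]
tilt 3.3 az 17.8 xyz cols [[-0.292, 0.955, 0.054], [0.956, 0.291, 0.017], [0.001, 0.057, -0.998]]
```

move_arm([
  [0.06,0,0.048,-0.038,0],
  [0.06,0,0.096,-0.076,0],
  [0.06,0,0.144,-0.114,0],
  [0.06,0,0.192,-0.152,0],
  [0.06,0,0.24,-0.19,0],
  [0.06,0,0.288,-0.228,0],
  [0.06,0,0.336,-0.266,0],
  [0.06,0,0.384,-0.304,0],
])

```text
time_s: 14.25
tool_pos: [0.6422, 0.2034, 0.4777]
eef_rot: [1.836, 2.479, 0.118]
contact_force: [0.5, 0.4, -0.3]
grip_width: 0.0601
finger_force: 0.0
```

```bash
python3 st.py
```

```text
14.25 q [ 0.25   0.668  0.123  0.007  2.257 -0.042] tcp [0.6422 0.2034 0.4777] F [ 0.5  0.4 -0.3]
tilt 5.4 az 17.7 xyz cols [[-0.292, 0.952, 0.089], [0.956, 0.29, 0.029], [0.001, 0.094, -0.996]]
```

move_arm([
  [0.06,0,0.06,-0.02,0],
  [0.06,0,0.12,-0.06,0],
  [0.06,0,0.18,-0.11,0],
  [0.06,0,0.24,-0.16,0],
  [0.06,0,0.29,-0.2,0],
  [0.06,0,0.34,-0.24,0],
  [0.06,0,0.38,-0.27,0],
  [0.06,0,0.42,-0.3,0],
])

```text
time_s: 15.25
tool_pos: [0.6536, 0.2048, 0.4783]
eef_rot: [1.821, 2.459, 0.164]
contact_force: [-0.2, 0.3, -0.5]
grip_width: 0.0601
finger_force: 0.0
```

move_arm([
  [0.06,0,0.06,-0.02,0],
  [0.06,0,0.12,-0.05,0],
  [0.06,0,0.18,-0.09,0],
  [0.06,0,0.24,-0.13,0],
  [0.06,0,0.3,-0.17,0],
  [0.06,0,0.34,-0.2,0],
  [0.06,0,0.39,-0.23,0],
  [0.06,0,0.44,-0.26,0],
])

```text
time_s: 16.25
tool_pos: [0.6713, 0.2086, 0.4717]
eef_rot: [1.805, 2.437, 0.212]
contact_force: [0.5, -0.8, -1.0]
grip_width: 0.06
finger_force: 0.0
```

```bash
python3 st.py
```

```text
16.25 q [ 0.245  0.682  0.122  0.013  2.165 -0.043] tcp [0.6713 0.2086 0.4717] F [ 0.5 -0.8 -1. ]
tilt 9.9 az 17.6 xyz cols [[-0.292, 0.942, 0.164], [0.956, 0.287, 0.052], [0.002, 0.172, -0.985]]
```

move_arm([
  [0.06,0,0.06,-0.03,0],
  [0.06,0,0.11,-0.07,0],
  [0.06,0,0.16,-0.11,0],
  [0.06,0,0.22,-0.16,0],
  [0.06,0,0.27,-0.2,0],
  [0.06,0,0.32,-0.24,0],
  [0.06,0,0.36,-0.27,0],
  [0.06,0,0.41,-0.3,0],
])

```text
time_s: 17.25
tool_pos: [0.6646, 0.2054, 0.4954]
eef_rot: [1.789, 2.416, 0.259]
contact_force: [-0.3, 0.2, 0.0]
grip_width: 0.0602
finger_force: 0.0
```

move_arm([
  [0.06,0,0.05,-0.04,0],
  [0.06,0,0.1,-0.08,0],
  [0.06,0,0.15,-0.12,0],
  [0.06,0,0.2,-0.17,0],
  [0.06,0,0.25,-0.21,0],
  [0.06,0,0.3,-0.25,0],
  [0.06,0,0.35,-0.28,0],
  [0.06,0,0.4,-0.31,0],
])

```text
time_s: 18.25
tool_pos: [0.6483, 0.1996, 0.5282]
eef_rot: [1.772, 2.393, 0.305]
contact_force: [0.5, 0.5, 0.2]
grip_width: 0.0601
finger_force: 0.0
```

move_arm([
  [0.06,0,0.05,-0.04,0],
  [0.06,0,0.1,-0.08,0],
  [0.06,0,0.15,-0.12,0],
  [0.06,0,0.2,-0.17,0],
  [0.06,0,0.25,-0.21,0],
  [0.06,0,0.3,-0.25,0],
  [0.06,0,0.35,-0.28,0],
  [0.06,0,0.4,-0.31,0],
])

```text
time_s: 19.25
tool_pos: [0.6318, 0.1938, 0.5588]
eef_rot: [1.755, 2.37, 0.35]
contact_force: [0.1, -0.1, -0.1]
grip_width: 0.0602
finger_force: 0.0
```

```bash
python3 st.py
```

```text
19.25 q [ 0.233  0.553  0.123  0.024  2.174 -0.046] tcp [0.6318 0.1938 0.5588] F [ 0.1 -0.1 -0.1]
tilt 16.7 az 17.4 xyz cols [[-0.292, 0.916, 0.274], [0.956, 0.279, 0.086], [0.002, 0.288, -0.958]]
```

move_arm([
  [0.06,0,0.06,-0.01,0],
  [0.06,0,0.12,-0.03,0],
  [0.06,0,0.18,-0.06,0],
  [0.06,0,0.24,-0.09,0],
  [0.06,0,0.3,-0.12,0],
  [0.06,0,0.36,-0.15,0],
  [0.06,0,0.41,-0.17,0],
  [0.06,0,0.46,-0.19,0],
])

```text
time_s: 20.25
tool_pos: [0.6649, 0.2035, 0.5396]
eef_rot: [1.737, 2.346, 0.396]
contact_force: [-0.4, 0.1, 1.0]
grip_width: 0.0599
finger_force: 0.0
```

move_arm([
  [0.06,0,0.06,-0.01,0],
  [0.06,0,0.12,-0.03,0],
  [0.06,0,0.18,-0.06,0],
  [0.06,0,0.24,-0.09,0],
  [0.06,0,0.3,-0.12,0],
  [0.06,0,0.36,-0.15,0],
  [0.06,0,0.41,-0.17,0],
  [0.06,0,0.46,-0.19,0],
])

```text
time_s: 21.25
tool_pos: [0.6853, 0.2094, 0.5333]
eef_rot: [1.718, 2.32, 0.443]
contact_force: [-1.5, -1.2, -1.2]
grip_width: 0.0604
finger_force: 0.0
```

```bash
cat > st2.py <<'E'
from h import *
# croissant from side mask: orange blob near (274,260)
im=cv2.imread("pics/side2.png"); hsv=cv2.cvtColor(im,cv2.COLOR_BGR2HSV)
m=cv2.inRange(hsv,(3,120,40),(16,255,255)); n,l,s,c=cv2.connectedComponentsWithStats(m)
for i in range(1,n):
    if s[i,4]>60 and 200<c[i][0]<350 and 200<c[i][1]<310: print(s[i],c[i])
E
python3 st.py; python3 st2.py
python3 - <<'E'
import cv2,numpy as np
im=cv2.imread("pics/side2.png")[210:310,220:340]
cv2.imwrite("pics/cr.png",np.clip(cv2.resize(im,(720,600),interpolation=cv2.INTER_CUBIC)*1.3,0,255).astype(np.uint8))
E
```

```text
21.25 q [ 0.235  0.609  0.123  0.027  2.035 -0.043] tcp [0.6853 0.2094 0.5333] F [-1.5 -1.2 -1.2]
tilt 21.5 az 17.3 xyz cols [[-0.292, 0.89, 0.35], [0.956, 0.271, 0.109], [0.002, 0.367, -0.93]]
[283 224  28  17 263] [294.44486692 231.52851711]
[258 237  31  35 708] [272.9420904  255.54237288]
[301 239  28  18 328] [314.60060976 247.66158537]
[321 253  51  35 856] [345.84462617 270.57009346]
[293 264  23  16 216] [304.92592593 270.13425926]
[319 284  19  16 191] [329.72251309 290.41361257]
```

View pics/cr.png

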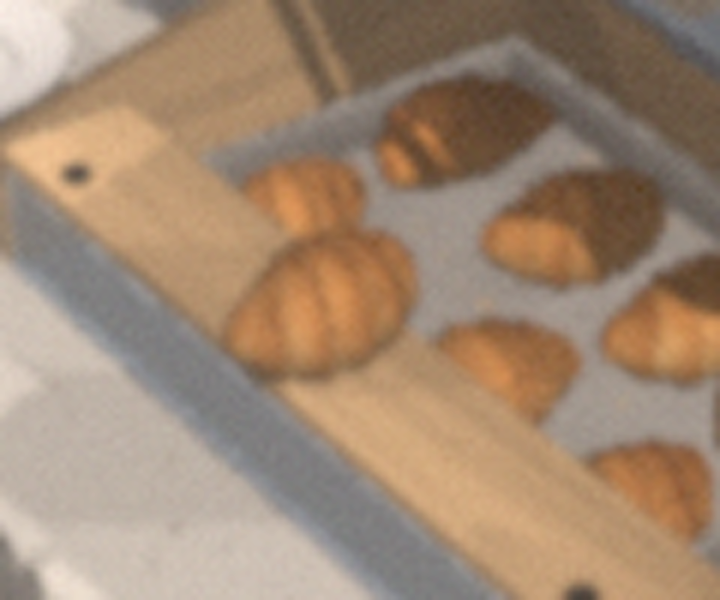

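The side crop shows the blocking croissant across the ledge, spanning crop (228-415, 230-380), so its centre is at full-image pixel (273.7,261.2).

```bash
cat > go.py <<'E'
from h import *
o=manip.get_obs(); z=R.from_rotvec(o["eef_rot"]).as_matrix()[:,2]
g=world([-.108,.008,.078]); print("g",g, "side est",case(np.r_[ray(P("side"),(273.7,261.2),.0805),.08]),[case(np.r_[ray(P("side"),p,.078),.078]).round(3) for p in((258,267.5),(288.3,255))])
pre=g-.14*z; print("pre",pre)
for p in ([.43,.09,.47],[.43,.05,.4],pre): print(np.round(p,3),shift(p).round(3))
E
python3 go.py
```

```text
g [ 0.49679275 -0.02474563  0.078     ] side est [-0.11728248 -0.00142466  0.08      ] [array([-0.154,  0.003,  0.078]), array([-0.078,  0.   ,  0.078])]
pre [ 0.44775564 -0.04002176  0.20823825]
[0.43 0.09 0.47] [-0.04  -0.283 -0.044]
[0.43 0.05 0.4 ] [-0.078 -0.319  0.017]
[ 0.448 -0.04   0.208] [-0.17  -0.398  0.192]
```

move_arm([
  [0.08,-0.008,-0.056,-0.009,-0.18],
  [0.08,-0.016,-0.113,-0.018,-0.36],
  [0.08,-0.024,-0.17,-0.027,-0.54],
  [0.08,-0.032,-0.226,-0.035,-0.72],
  [0.08,-0.04,-0.283,-0.044,-0.9],
  [0.08,-0.065,-0.305,0.0,-1.08],
  [0.08,-0.09,-0.33,0.05,-1.26],
  [0.08,-0.118,-0.352,0.098,-1.44],
])

```text
time_s: 22.25
tool_pos: [0.4403, 0.0116, 0.3121]
eef_rot: [-0.153, 2.769, 0.128]
contact_force: [1.0, -0.4, 0.1]
grip_width: 0.0803
finger_force: 0.0
```

```bash
python3 st.py
cat > go2.py <<'E'
from h import *
import sys
c=[float(v) for v in sys.argv[1:4]]; back=[float(v) for v in sys.argv[4:]]
o=manip.get_obs(); M=R.from_rotvec(o["eef_rot"]).as_matrix(); z=M[:,2]
h=CY; v=M.T@h; print("roll for y||CY",np.arctan2(-v[0],v[1]))
g=world(c)
for b in back: print(b,shift(g-b*z).round(4),(g-b*z).round(3))
E
python3 go2.py -.108 .005 .078 .14
```

```text
22.25 q [-0.163 -0.485  1.738  0.165  1.548 -1.82 ] tcp [0.4403 0.0116 0.3121] F [ 1.  -0.4  0.1]
tilt 21.6 az 17.2 xyz cols [[-0.928, -0.123, 0.352], [-0.09, 0.99, 0.109], [-0.362, 0.069, -0.93]]
roll for y||CY -0.1939205896436275
0.14 [ 0.0349 -0.0621  0.0936] [ 0.448 -0.043  0.208]
```

move_arm([
  [0.085,0.015,-0.027,0.04,-0.1],
  [0.085,0.03,-0.053,0.08,-0.18],
  [0.085,0.035,-0.062,0.094,-0.18],
  [0.085,0.035,-0.062,0.094,-0.18],
  [0.085,0.035,-0.062,0.094,-0.18],
  [0.085,0.035,-0.062,0.094,-0.18],
  [0.085,0.035,-0.062,0.094,-0.18],
  [0.085,0.035,-0.062,0.094,-0.18],
])

```text
time_s: 23.25
tool_pos: [0.4486, -0.0416, 0.2094]
eef_rot: [-0.392, 2.741, 0.084]
contact_force: [0.3, 0.0, 0.1]
grip_width: 0.0848
finger_force: 0.0
```

```bash
python3 st.py
python3 - <<'E'
from h import *
Pw=P("wrist"); np.save("pw3.npy",Pw)
im=manip.read_camera("wrist")[:,:,::-1]; cv2.imwrite("pics/w3.png",np.clip(im*1.2,0,255).astype(np.uint8))
print([prj(Pw,world(c)).round(0) for c in([-.108,.005,.08],[-.138,0,.06],[-.138,.1,.06],[-.08,0,.06],[-.094,0,.304])])
E
```

```text
23.25 q [-0.307 -0.435  1.906  0.216  1.362 -2.174] tcp [ 0.4486 -0.0416  0.2094] F [0.3 0.  0.1]
tilt 21.5 az 17.3 xyz cols [[-0.893, -0.282, 0.351], [-0.26, 0.959, 0.109], [-0.367, 0.006, -0.93]]
[array([278., 191.]), array([270., 145.]), array([398., 143.]), array([273., 203.]), array([265., 612.])]
```

View pics/w3.png

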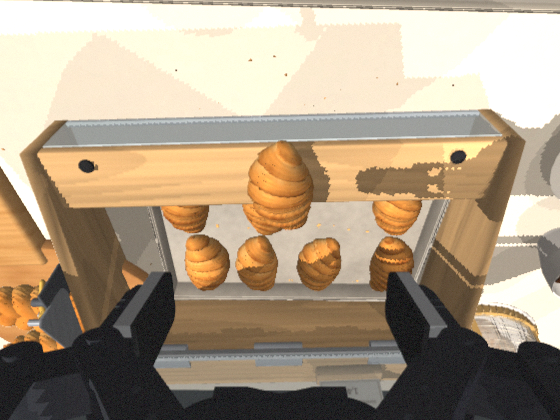

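The wrist view, in which the top is the case's front, shows the croissant spanning (248-314, 141-231) with its centre at about (281,187), straight across the ledge. The ledge edges match my case frame to 1-2 px.

```bash
python3 - <<'E'
from h import *
Pw=np.load("pw3.npy")
for p in((281,187),(283,141),(281,231)): print(p,case(np.r_[ray(Pw,p,.08),.08]).round(4))
X,e=tri2(Pw,(281,187),P("side"),(273.7,261.2)); print("tri",X,e,case(X))
E
python3 go2.py -.112 .007 .076 .04 0 -.012
```

```text
(281, 187) [-0.1115  0.0078  0.08  ]
(283, 141) [-0.1524  0.0099  0.08  ]
(281, 231) [-0.0641  0.007   0.08  ]
tri [ 0.4953958  -0.02536503  0.0728678 ] [np.float64(3.198253368387202), np.float64(0.714190588850018)] [-0.1095184   0.00782802  0.0728678 ]
roll for y||CY -0.020161686993973377
0.04 [0.0051 0.0007 0.1012] [ 0.479 -0.031  0.113]
0.0 [0.0051 0.0007 0.1412] [ 0.493 -0.027  0.076]
-0.012 [0.0051 0.0007 0.1532] [ 0.497 -0.026  0.065]
```

```bash
python3 go2.py -.102 .0078 .066 .03 0
```

```text
roll for y||CY -0.020161686993973377
0.03 [-0.0005  0.0016  0.1242] [ 0.492 -0.026  0.094]
0.0 [-0.0005  0.0016  0.1542] [ 0.503 -0.023  0.066]
```

move_arm([
  [0.085,0,0.001,0.045,-0.02],
  [0.085,0,0.001,0.09,-0.02],
  [0.085,0,0.001,0.125,-0.02],
  [0.085,0,0.001,0.154,-0.02],
  [0.085,0,0.001,0.154,-0.02],
  [0.04,0,0.001,0.154,-0.02],
  [0.03,0,0.001,0.154,-0.02],
  [0.03,0,0.001,0.154,-0.02],
], squeeze=20)

```text
time_s: 24.3
tool_pos: [0.5029, -0.0244, 0.0678]
eef_rot: [-0.419, 2.734, 0.077]
contact_force: [-4.0, -0.4, 6.6]
grip_width: 0.0515
finger_force: 20.5
```

```bash
python3 st.py
python3 - <<'E'
from h import *
pl=np.array([.416,.2905,0])
o=manip.get_obs(); print(o["grip_width"],o["finger_force"],case(o["tool_pos"]))
# croissant centre relative to TCP now: assume stayed at (-.110,.0078,.0805)
rel=world([-.110,.0078,.0805])-o["tool_pos"]; print("rel",rel)
for p in (o["tool_pos"]+np.array([-.12*.9537,-.12*.3007,.10]),np.array([.40,.2,.2]), pl+[0,0,.12]-rel, pl+[0,0,.031]-rel): print(np.round(p,3),shift(p).round(3))
E
```

```text
24.3 q [-0.225 -0.135  1.96   0.222  0.996 -2.191] tcp [ 0.5029 -0.0244  0.0678] F [-4.  -0.4  6.6]
tilt 21.7 az 17.0 xyz cols [[-0.886, -0.299, 0.353], [-0.279, 0.954, 0.108], [-0.369, -0.002, -0.929]]
0.05151858416482502 20.485781952738762 [-0.10206099  0.00647653  0.06776897]
rel [-0.00797052 -0.00111814  0.01273103]
[ 0.388 -0.061  0.168] [ 0.075 -0.    -0.137]
[0.4 0.2 0.2] [-0.02   0.245 -0.135]
[0.424 0.292 0.107] [-0.033  0.325 -0.03 ]
[0.424 0.292 0.018] [0.    0.325 0.052]
```

move_arm([
  [0.03,0,0,-0.045,0],
  [0.03,0.02,0,-0.1,0],
  [0.03,0.04,0.02,-0.145,0],
  [0.03,0.04,0.075,-0.15,0],
  [0.03,0.03,0.135,-0.15,0],
  [0.03,0.01,0.195,-0.145,0],
  [0.03,-0.01,0.25,-0.13,0],
  [0.03,-0.025,0.3,-0.11,0],
])

```text
time_s: 25.3
tool_pos: [0.396, 0.2599, 0.1786]
eef_rot: [-0.42, 2.733, 0.081]
contact_force: [0.8, -0.5, -0.4]
grip_width: 0.0517
finger_force: 21.8
```

```bash
cat > pl.py <<'E'
from h import *
o=manip.get_obs(); print(o["time_s"],o["grip_width"],o["finger_force"],o["tool_pos"].round(4),o["contact_force"].round(1))
pl=np.array([.416,.2905,0]); rel=np.array([-.008,-.001,.0127])
for h in(.1,.06,.031): print(h,shift(pl+[0,0,h]-rel).round(4))
E
python3 pl.py
python3 - <<'E'
from h import *
Pw=P("wrist"); ims=[manip.read_camera(n)[:,:,::-1] for n in("wrist","side","top")]
for n,i in zip("wst",ims): cv2.imwrite(f"pics/{n}4.png",i)
print(prj(Pw,[.416,.2905,.01]))
cv2.imwrite("pics/m4.png",np.clip(np.hstack([cv2.resize(ims[0],(400,300)),cv2.resize(ims[2][180:330,150:350],(400,300))])*1.2,0,255).astype(np.uint8))
E
```

```text
25.3 0.05172933148946894 21.824731081724167 [0.396  0.2599 0.1786] [ 0.8 -0.5 -0.4]
0.1 [0.0002 0.0217 0.0983]
0.06 [0.015  0.0217 0.1354]
0.031 [0.0258 0.0217 0.1623]
[306.85879857 140.18215989]
```

View pics/m4.png

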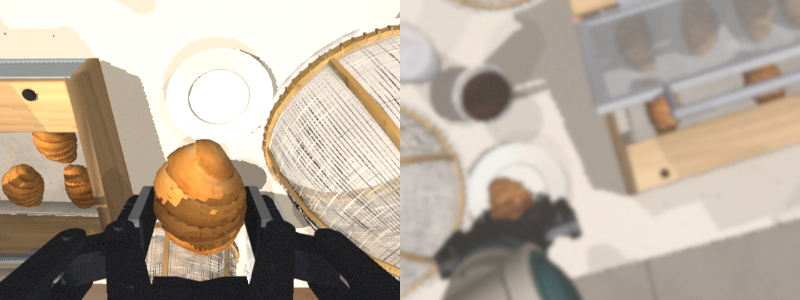

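The left half (wrist) shows the croissant held in the fingers, with the plate's centre near full-image pixel (306,133) as predicted. The right half (top) shows it hanging just in front of the plate.

move_arm([
  [0.03,0,0.012,0.045,0],
  [0.03,0,0.0217,0.09,0],
  [0.03,0.01,0.0217,0.122,0],
  [0.03,0.02,0.0217,0.148,0],
  [0.03,0.0258,0.0217,0.163,0],
  [0.03,0.0258,0.0217,0.163,0],
  [0.03,0.0258,0.0217,0.163,0],
  [0.03,0.0258,0.0217,0.163,0],
])

```text
time_s: 26.45
tool_pos: [0.4245, 0.2887, 0.0174]
eef_rot: [-0.418, 2.735, 0.08]
contact_force: [0.3, 0.0, -0.7]
grip_width: 0.0519
finger_force: 21.8
```

```bash
python3 pl.py
```

```text
26.45 0.05185700335284295 21.846525818109512 [0.4245 0.2887 0.0174] [ 0.3  0.  -0.7]
0.1 [-0.0261  0.0029 -0.0648]
0.06 [-0.0113  0.0029 -0.0277]
0.031 [-0.0006  0.0029 -0.0007]
```

move_arm([
  [0.03,0.001,0.002,0.004,0],
  [0.03,0.001,0.002,0.004,0],
  [0.06,0.001,0.002,0.004,0],
  [0.08,0.001,0.002,0.004,0],
  [0.08,0.001,0.002,0.0,0],
  [0.08,0.001,0.002,-0.035,0],
  [0.08,0.001,0.002,-0.08,0],
  [0.08,0.001,0.002,-0.13,0],
])

```text
time_s: 27.45
tool_pos: [0.3758, 0.2756, 0.1374]
eef_rot: [-0.419, 2.738, 0.078]
contact_force: [0.4, -0.0, 0.2]
grip_width: 0.0802
finger_force: 0.0
```

```bash
python3 st.py
python3 - <<'E'
from h import *
Pw=P("wrist"); ims=[manip.read_camera(n)[:,:,::-1] for n in("wrist","side","top")]
for n,i in zip("wst",ims): cv2.imwrite(f"pics/{n}5.png",i)
for n,i,Pm in zip("wst",ims,(Pw,P("side"),P("top"))):
    h=cv2.cvtColor(i.copy(),cv2.COLOR_BGR2HSV); m=cv2.inRange(h,(4,110,40),(17,255,255)); k,l,s,c=cv2.connectedComponentsWithStats(m)
    q=prj(Pm,[.416,.2905,.026])
    for j in range(1,k):
        if s[j,4]>40 and np.hypot(*(c[j]-q))<70: print(n,s[j],c[j].round(1),"exp",q.round(1),ray(Pm,c[j],.026).round(4))
E
```

```text
27.45 q [ 0.623 -0.344  1.984 -0.127  1.147 -1.22 ] tcp [0.3758 0.2756 0.1374] F [ 0.4 -0.   0.2]
tilt 21.5 az 17.3 xyz cols [[-0.888, -0.299, 0.349], [-0.279, 0.954, 0.109], [-0.366, -0.001, -0.931]]
w [ 245  145   71   94 4884] [280.6 193. ] exp [282.2 196.4] [0.4133 0.2884]
s [196 208  25  16 294] [208.7 215.6] exp [208.9 213.8] [0.4138 0.2812]
s [261 237  20  15 211] [271.  243.2] exp [208.9 213.8] [0.5295 0.1035]
t [198 261  20  29 385] [207.3 274.6] exp [207.  275.6] [0.4184 0.2899]
```

Run:
```python
from h import *
o=manip.get_obs(); M=R.from_rotvec(o["eef_rot"]).as_matrix(); z=M[:,2]; print(o["tool_pos"])
b=np.array([.511,-.029,.306])
v=M.T@CX; print("roll",np.arctan2(-v[0],v[1]))
for p in([.41,.10,.38],b-.0835*z): print(np.round(p,3),shift(p).round(4))
```

```text
[0.37736239 0.27684711 0.13987676]
roll 1.5707467295188167
[0.41 0.1  0.38] [-0.0692 -0.1782 -0.2312]
[ 0.481 -0.038  0.383] [-0.0953 -0.3316 -0.2247]
```

move_arm([
  [0.05,-0.012,-0.02,-0.055,0.18],
  [0.034,-0.025,-0.05,-0.105,0.36],
  [0.034,-0.04,-0.085,-0.15,0.54],
  [0.034,-0.055,-0.125,-0.19,0.72],
  [0.034,-0.069,-0.17,-0.229,0.9],
  [0.034,-0.077,-0.22,-0.229,1.08],
  [0.034,-0.085,-0.275,-0.227,1.26],
  [0.034,-0.095,-0.33,-0.225,1.44],
], squeeze=35)

```text
time_s: 28.6
tool_pos: [0.4817, -0.039, 0.3795]
eef_rot: [1.553, 2.416, 0.418]
contact_force: [0.9, 0.0, 0.3]
grip_width: 0.0339
finger_force: 0.0
```

```bash
python3 st.py
cat > bp.py <<'E'
from h import *
o=manip.get_obs(); M=R.from_rotvec(o["eef_rot"]).as_matrix(); z=M[:,2]
v=M.T@CX; print("roll",np.arctan2(-v[0],v[1])); Pw=P("wrist"); im=manip.read_camera("wrist")[:,:,::-1]
b=np.array([.511,-.029,.306]); print([prj(Pw,b+y*CY).round(0) for y in(-.1,0,.05,.1)])
cv2.imwrite("pics/w6.png",np.clip(im*1.3,0,255).astype(np.uint8))
for k in(-.0835,0.0165): print(shift(b+k*z).round(4))
E
python3 bp.py
```

```text
28.6 q [-0.274 -0.315  1.48   0.202  1.658 -0.652] tcp [ 0.4817 -0.039   0.3795] F [0.9 0.  0.3]
tilt 21.4 az 17.4 xyz cols [[-0.407, 0.844, 0.349], [0.912, 0.394, 0.11], [-0.045, 0.363, -0.931]]
roll 0.12342818340890488
[array([264., 345.]), array([282., 216.]), array([292., 138.]), array([304.,  48.])]
[ 0.0057  0.0031 -0.0057]
[0.0059 0.0035 0.0943]
```

View pics/w6.png

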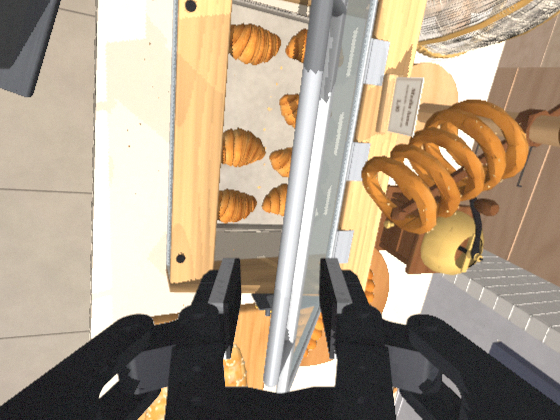

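The wrist view shows the bar running through about (293,216) and (283,300), between the fingers at columns 240 and 322. It lies about 11 px right of the prediction, so I'll add a few mm.

move_arm([
  [0.034,0.003,0.006,0.02,0.123],
  [0.034,0.006,0.0065,0.05,0.123],
  [0.034,0.006,0.0065,0.08,0.123],
  [0.034,0.006,0.0065,0.094,0.123],
  [0.034,0.006,0.0065,0.094,0.123],
  [0.004,0.006,0.0065,0.094,0.123],
  [0.004,0.006,0.0065,0.094,0.123],
  [0.004,0.006,0.0065,0.094,0.123],
])

```text
time_s: 29.65
tool_pos: [0.5172, -0.0188, 0.2969]
eef_rot: [1.697, 2.33, 0.441]
contact_force: [-0.9, -0.6, 4.2]
grip_width: 0.0105
finger_force: 34.5
```

```bash
cat > arc2.py <<'E'
from h import *
import sys
o=manip.get_obs(); M=R.from_rotvec(o["eef_rot"]); print(o["time_s"],o["tool_pos"].round(4),o["contact_force"].round(2),o["grip_width"],o["finger_force"],"tilt",np.degrees(np.arccos(-M.as_matrix()[2,2])))
Hc=H+[.001,0,.001]
g=o["tool_pos"]+M.apply([0,0,-.0165]); d=g-Hc; r=np.hypot(d@CX,d[2]); th=.22+np.arctan2(d[2],-(d@CX)); print("th",th,"r",r,g.round(4))
r=float(sys.argv[1]) or r
for t in map(float,sys.argv[2:]):
    s=t-.22; v=(-np.cos(s)*r-d@CX)*CX+np.array([0,0,np.sin(s)*r-d[2]]); print(t,M.inv().apply(v).round(4))
E
python3 arc2.py 0 1.15 1.2 1.25 1.3 1.34
```

```text
29.65 [ 0.5172 -0.0188  0.2969] [-0.91 -0.58  4.24] 0.010544005281351097 34.470035433769226 tilt 21.651933404520143
th 1.102596165540236 r 0.2579373390528799 [ 0.5113 -0.0206  0.3122]
1.15 [-0.0001  0.0117 -0.0035]
1.2 [-0.0002  0.0243 -0.0065]
1.25 [-0.0003  0.0369 -0.0089]
1.3 [-0.0004  0.0497 -0.0107]
1.34 [-0.0005  0.06   -0.0116]
```

Run:
```python
from h import *
from scipy.optimize import least_squares
D=np.array([[.4293,-.0551,.0833],[.503,-.0315,.2831],[.4931,-.0346,.2728],[.4869,-.0366,.2657],[.5172,-.0274,.2971],[.5453,-.0182,.3182]])
u=np.c_[(D-O)@CX,D[:,2]]
f=lambda c:np.hypot(u[:,0]-c[0],u[:,1]-c[1])-.253
s=least_squares(f,[.07,.095]); c=s.x; print(c,s.fun.round(4)); th=np.arctan2(u[:,1]-c[1],c[0]-u[:,0])+.22; print("th",th.round(3))
st=np.array([.5109,-.0294,.2918]); a=np.arctan2(st[2]-c[1],c[0]-(st-O)@CX); print("rest",a+.22)
M=R.from_rotvec(manip.get_obs()["eef_rot"])
for t in(a+.22+np.array([.05,.1,.15,.2,.24,.26])).tolist()+[1.2,1.1,1,.9,.8,.7,.6,.5,.4,.3,.2,.1,.03,0]:
    q=t-.22; v=.253*(np.cos(a)-np.cos(q))*CX+np.array([0,0,.253*(np.sin(q)-np.sin(a))]); print(round(t,3),M.inv().apply(v).round(4))
```

```text
[0.07105904 0.10114354] [ 0.0002 -0.0004 -0.0002 -0.0001  0.0002  0.0004]
th [0.149 1.024 0.967 0.928 1.105 1.248]
rest 1.071454596976877
1.121 [-0.0001  0.012  -0.0039]
1.171 [-0.0002  0.0242 -0.0073]
1.221 [-0.0003  0.0366 -0.01  ]
1.271 [-0.0004  0.049  -0.0121]
1.311 [-0.0005  0.0591 -0.0133]
1.331 [-0.0005  0.0641 -0.0138]
1.2 [-0.0003  0.0313 -0.0089]
1.1 [-0.0001  0.0068 -0.0023]
1 [ 0.0001 -0.0168  0.0067]
0.9 [ 0.0003 -0.0394  0.0179]
0.8 [ 0.0005 -0.0608  0.0314]
0.7 [ 0.0007 -0.0807  0.047 ]
0.6 [ 0.0009 -0.099   0.0645]
0.5 [ 0.0011 -0.1155  0.0837]
0.4 [ 0.0012 -0.1299  0.1045]
0.3 [ 0.0014 -0.1422  0.1266]
0.2 [ 0.0015 -0.1522  0.1498]
0.1 [ 0.0016 -0.1599  0.1739]
0.03 [ 0.0017 -0.1638  0.1911]
0 [ 0.0017 -0.1651  0.1986]
```

move_arm([
  [0.004,0,0.006,-0.002,0],
  [0.004,0,0.018,-0.0056,0],
  [0.004,0,0.03,-0.0087,0],
  [0.004,0,0.042,-0.011,0],
  [0.004,0,0.054,-0.0128,0],
  [0.004,0,0.066,-0.014,0],
  [0.004,0,0.068,-0.0142,0],
  [0.004,0,0.068,-0.0142,0],
])

```text
time_s: 30.65
tool_pos: [0.572, -0.0012, 0.3337]
eef_rot: [1.699, 2.332, 0.439]
contact_force: [-2.0, -3.9, 1.9]
grip_width: 0.0106
finger_force: 35.8
```

```bash
cat > arc3.py <<'E'
from h import *
import sys
o=manip.get_obs(); M=R.from_rotvec(o["eef_rot"]); p=o["tool_pos"]
c=np.array([.07106,.10114]); st=np.array([.5109,-.0294,.2918]); off=np.array([.5172,-.0188,.2969])-st
q0=p-off; a=np.arctan2(q0[2]-c[1],c[0]-(q0-O)@CX); print(o["time_s"],p.round(4),o["contact_force"].round(1),o["grip_width"],"th",(a+.22).round(3),"r",np.hypot(q0[2]-c[1],c[0]-(q0-O)@CX).round(4))
for t in map(float,sys.argv[1:]):
    q=t-.22; v=.253*(np.cos(a)-np.cos(q))*CX+np.array([0,0,.253*(np.sin(q)-np.sin(a))]); print(t,M.inv().apply(v).round(4))
E
python3 arc3.py 1.25 1.2 1.15 1.1 1.05 1 .95 .9
```

```text
30.65 [ 0.572  -0.0012  0.3337] [-2.  -3.9  1.9] 0.0106073630831718 th 1.342 r 0.2524
1.25 [ 0.0002 -0.0232  0.0028]
1.2 [ 0.0003 -0.0356  0.0052]
1.15 [ 0.0004 -0.0479  0.0082]
1.1 [ 0.0005 -0.06    0.0118]
1.05 [ 0.0005 -0.0719  0.016 ]
1.0 [ 0.0006 -0.0836  0.0209]
0.95 [ 0.0007 -0.095   0.0263]
0.9 [ 0.0008 -0.1062  0.0322]
```

move_arm([
  [0.004,0,-0.0115,0.001,0],
  [0.004,0,-0.0232,0.0028,0],
  [0.004,0,-0.0356,0.0052,0],
  [0.004,0,-0.0479,0.0082,0],
  [0.004,0,-0.06,0.0118,0],
  [0.004,0,-0.068,0.0145,0],
  [0.004,0,-0.0765,0.018,0],
  [0.004,0,-0.0765,0.018,0],
])

```text
time_s: 31.65
tool_pos: [0.5095, -0.0212, 0.2893]
eef_rot: [1.698, 2.33, 0.44]
contact_force: [-7.2, -4.4, 6.2]
grip_width: 0.0103
finger_force: 37.3
```

```bash
python3 arc3.py .95 .86 .77 .68 .59 .5 .41 .32
```

```text
31.65 [ 0.5095 -0.0212  0.2893] [-7.2 -4.4  6.2] 0.010347609008040107 th 1.028 r 0.2532
0.95 [ 0.0001 -0.0179  0.0081]
0.86 [ 0.0003 -0.0378  0.0192]
0.77 [ 0.0005 -0.0566  0.0321]
0.68 [ 0.0006 -0.0742  0.0465]
0.59 [ 0.0008 -0.0903  0.0625]
0.5 [ 0.0009 -0.105   0.0799]
0.41 [ 0.001  -0.1181  0.0986]
0.32 [ 0.0012 -0.1294  0.1183]
```

move_arm([
  [0.004,0,-0.018,0.008,0],
  [0.004,0,-0.038,0.019,0],
  [0.004,0,-0.0566,0.032,0],
  [0.004,0,-0.0742,0.0465,0],
  [0.004,0.001,-0.0903,0.0625,0],
  [0.004,0.001,-0.105,0.08,0],
  [0.004,0.001,-0.1181,0.0986,0],
  [0.004,0.001,-0.125,0.11,0],
])

```text
time_s: 32.65
tool_pos: [0.4347, -0.0451, 0.1369]
eef_rot: [1.704, 2.336, 0.43]
contact_force: [-14.1, -13.0, 1.0]
grip_width: 0.01
finger_force: 40.8
```

```bash
python3 arc3.py .3 .24 .18 .12 .07 .03 .01 0
```

```text
32.65 [ 0.4347 -0.0451  0.1369] [-14.1 -13.    1. ] 0.009992437353955016 th 0.34 r 0.2554
0.3 [ 0.     -0.0046  0.0091]
0.24 [ 0.0001 -0.0107  0.023 ]
0.18 [ 0.0002 -0.0161  0.0372]
0.12 [ 0.0002 -0.0205  0.0517]
0.07 [ 0.0003 -0.0235  0.064 ]
0.03 [ 0.0003 -0.0255  0.0739]
0.01 [ 0.0003 -0.0263  0.0789]
0.0 [ 0.0003 -0.0267  0.0814]
```

move_arm([
  [0.004,0,-0.0075,0.008,0],
  [0.004,0,-0.0125,0.019,0],
  [0.004,0,-0.0175,0.03,0],
  [0.004,0,-0.022,0.042,0],
  [0.004,0,-0.025,0.0535,0],
  [0.004,0,-0.0275,0.064,0],
  [0.004,0,-0.029,0.072,0],
  [0.004,0,-0.029,0.075,0],
])

```text
time_s: 33.65
tool_pos: [0.4355, -0.0448, 0.0567]
eef_rot: [1.702, 2.336, 0.431]
contact_force: [-12.6, -15.8, -3.3]
grip_width: 0.0105
finger_force: 41.8
```

```bash
python3 arc3.py .03 0 -.02
```

```text
33.65 [ 0.4355 -0.0448  0.0567] [-12.6 -15.8  -3.3] 0.010549245719837575 th 0.027 r 0.2575
0.03 [-0.      0.0002 -0.0009]
0.0 [ 0.     -0.0011  0.0066]
-0.02 [ 0.     -0.0018  0.0116]
```

move_arm([
  [0.004,0,-0.002,0.002,0],
  [0.004,0,-0.003,0.004,0],
  [0.004,0,-0.004,0.006,0],
  [0.004,0,-0.0045,0.008,0],
  [0.004,0,-0.005,0.009,0],
  [0.004,0,-0.005,0.009,0],
  [0.004,0,-0.005,0.009,0],
  [0.004,0,-0.005,0.009,0],
])

```text
time_s: 34.65
tool_pos: [0.4368, -0.0445, 0.0491]
eef_rot: [1.699, 2.331, 0.439]
contact_force: [0.6, -6.1, -2.0]
grip_width: 0.0108
finger_force: 41.5
```

```bash
python3 arc3.py 0
```

```text
34.65 [ 0.4368 -0.0445  0.0491] [ 0.6 -6.1 -2. ] 0.010815734051914211 th -0.003 r 0.2578
0.0 [-0.      0.0001 -0.0008]
```

move_arm([
  [0.004,0,-0.0005,0.001,0],
  [0.004,0,-0.001,0.003,0],
  [0.004,0,-0.0015,0.005,0],
  [0.004,0,-0.002,0.006,0],
  [0.004,0,-0.002,0.006,0],
  [0.004,0,-0.002,0.006,0],
  [0.004,0,-0.002,0.006,0],
  [0.004,0,-0.002,0.006,0],
])

```text
time_s: 35.65
tool_pos: [0.4378, -0.0442, 0.0436]
eef_rot: [1.698, 2.33, 0.441]
contact_force: [3.1, -3.9, -2.0]
grip_width: 0.0108
finger_force: 41.5
```

```bash
python3 arc3.py 0
```

```text
35.65 [ 0.4378 -0.0442  0.0436] [ 3.1 -3.9 -2. ] 0.010768759289745192 th -0.025 r 0.2581
0.0 [-0.      0.0009 -0.0063]
```

move_arm([
  [0.004,0,-0.0005,0.001,0],
  [0.004,0,-0.001,0.003,0],
  [0.004,0,-0.0015,0.005,0],
  [0.004,0,-0.002,0.006,0],
  [0.004,0,-0.002,0.006,0],
  [0.004,0,-0.002,0.006,0],
  [0.004,0,-0.002,0.006,0],
  [0.004,0,-0.002,0.006,0],
])

```text
time_s: 36.65
tool_pos: [0.4387, -0.044, 0.0405]
eef_rot: [1.696, 2.333, 0.441]
contact_force: [-28.5, -2.4, 38.6]
grip_width: 0.0106
finger_force: 46.5
```

```bash
python3 arc3.py 0
```

```text
36.65 [ 0.4387 -0.044   0.0405] [-28.5  -2.4  38.6] 0.010617257473794288 th -0.038 r 0.258
0.0 [-0.      0.0013 -0.0095]
```

move_arm([
  [0.004,0,0.001,-0.003,0],
  [0.004,0,0.001,-0.003,0],
  [0.034,0,0.001,-0.003,0],
  [0.034,0,0.001,-0.003,0],
  [0.034,0,0.001,-0.02,0],
  [0.034,0,0.0,-0.06,0],
  [0.034,0,0.0,-0.11,0],
  [0.034,0,0.0,-0.16,0],
])

```text
time_s: 37.65
tool_pos: [0.3811, -0.0609, 0.1869]
eef_rot: [1.699, 2.334, 0.44]
contact_force: [0.5, -1.4, 0.6]
grip_width: 0.0342
finger_force: 0.0
```

```bash
python3 st.py
python3 - <<'E'
from h import *
ims=[]
for n in("side","top"):
    i=manip.read_camera(n)[:,:,::-1]; cv2.imwrite(f"pics/{n}7.png",i); ims.append(np.clip(i*1.4,0,255).astype(np.uint8))
cv2.imwrite("pics/f7.png",cv2.resize(np.hstack([ims[0][150:350,170:450],ims[1][100:300,130:410]]),(800,286)))
b=world([-.1768,0,.0568]); print([prj(P("side"),b+y*CY).round(1) for y in(-.13,.13)])
E
```

```text
37.65 q [-0.438 -0.638  2.081  0.253  1.422 -0.753] tcp [ 0.3811 -0.0609  0.1869] F [ 0.5 -1.4  0.6]
tilt 21.5 az 17.5 xyz cols [[-0.307, 0.886, 0.349], [0.952, 0.286, 0.11], [-0.002, 0.366, -0.931]]
[array([288.4, 316.1]), array([218.2, 251.2])]
```

View pics/f7.png

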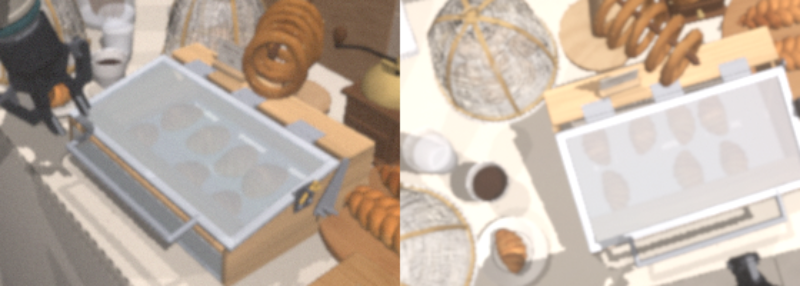

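The lid is down: the bar's right corner in the side view, at about (172,238) in the crop, matches the shut prediction of (169,237). The croissant lies on the plate, and the cup, glass and card are undisturbed.

```bash
python3 -c "
from workcell import manip
print(manip.sign_off())"
```

```text
the job is handed in; nothing more can be done
None
```

The job is handed in, but the result isn't known, because the hand-in gave no verdict. By my last pictures and readings (37.7 s of the 72 s), the lid was shut, the croissant lay near the plate's centre, and the cup, glass and price card looked undisturbed.

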